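Strip the drying stack at the figurine maker's bench

TASK

Clear the stack at the ledge so that the figures can be painted: first stand the woman upright in the middle of the round banding wheel and the sheep upright in the middle of the square plaster bat, then lay the plaster mould flat and lengthways in the middle of the wooden tray. Last, slide the bare board forward, flat on the bench, until it is out from under the ledge's lip, then lift it and lay it lengthways across the two battens of the board rest, centred between the pegs. Set each thing down rather than dropping it, and never let a figure topple.

Things in the scene. Friction and masses are not known exactly. Their poses are not given: they have to be found in the camera images.
- woman: Terracotta figurine of a standing woman in robe and brimmed hat, round, 74 mm tall, 70 g. Origin: centre of the underside, z up. Robe diameter 35 mm at the foot tapering to 29 mm at 48 mm up; head and hat (25 mm wide) above. Starts standing on the mould beside the sheep (either may be nearer the ledge; 54 to 60 mm between centres along the mould).
- sheep: Terracotta figurine of a lying sheep on a rectangular foot 46 mm (x) by 30 mm (y) by 6 mm; the body is 27 mm wide (y) from 5 to 29 mm up, the head (top 40 mm up) is towards its +x. 60 g. Origin: centre of the foot's underside, z up. Starts on the mould beside the woman, x roughly along the mould.
- mould: Closed two-part plaster mould, a pale block 110 mm (x) by 60 mm (y) by 40 mm high with a seam half-way up, 280 g. Origin: centre of the underside, z up. Starts lying lengthways on the board, the two figures standing on its top.
- board: Plain pale wooden board 220 mm (x) by 56 mm (y) by 16 mm thick, 140 g. Origin: centre of the underside, z up, +x end under the ledge. Starts flat on the bench, its last 40 to 55 mm under the lip of the ledge; the mould lies on it, its centre 35 mm in front (-x) of the board's origin.
- ledge: Low fixed wooden ledge, 120 mm deep (x), 200 mm wide (y), top 34 mm above the bench, small terracotta pots (to 80 mm above the bench) along its back. Underside 20 mm above the bench, open to the front between end legs (inner faces at y = -80 and +80 mm). Origin: on the bench below its middle; front lip at x = -60 mm; forward, the way the board slides out, is its -x.
- wheel: Fixed round metal banding wheel on a foot: disc 130 mm across, flat top 50 mm above the bench. Origin: on the bench under the disc's centre, z up. It does not turn. The woman's place.
- bat: Fixed square plaster bat (slab) 105 mm by 105 mm, 10 mm thick. Origin: centre of its underside. The sheep's place, any way round.
- tray: Fixed shallow open pale wooden tray 150 mm (x) by 100 mm (y), walls 6 mm thick, rim 12 mm above the bench, inner floor 6 mm above the bench. Origin: centre of its underside. The mould's place: its x along the tray's x, either way round.
- rest: Fixed board rest: two dark wooden battens, 20 mm (x) by 105 mm (y), tops 26 mm above the bench, centred at x = -65 and +65 mm, joined by a low strip. Each has two upright pegs 8 mm thick, 12 mm high, at y = -45 and +45 mm. Origin: on the bench at its middle. The board's place: on both battens, between the pegs, its x along the rest's x, either way round.

How it is judged:
On the way, in this order (a step that is already met when the one before it is completed fails the run):
1. the woman stands in the middle of the wheel and the sheep in the middle of the bat (horizontal distance between woman and wheel below 0.015 m and z of woman in the frame of wheel between 0.046 and 0.055 m and angle between each of woman, sheep's own z axis and vertical below 0.1 rad and linear speed of each of woman, sheep below 0.02 m/s and angular speed of each of woman, sheep below 0.2 rad/s and horizontal distance between sheep and bat below 0.015 m and z of sheep in the frame of bat between 0.006 and 0.015 m), for 0.2 s.
2. the mould lies in the middle of the tray (horizontal distance between mould and tray below 0.015 m and z of mould in the frame of tray between 0.002 and 0.011 m and angle between mould's own z axis and vertical below 0.1 rad and linear speed of mould below 0.02 m/s and angular speed of mould below 0.2 rad/s and angle between the x axis of mould and the x axis of tray, either way round below 0.2 rad), for 0.2 s.
3. the board has been slid forward out from under the lip while still low on the bench (x of board in the frame of ledge below -0.17 m and z of board in the frame of ledge below 0.025 m).
At the end, for the whole second after the job is handed in: The woman stands upright within 15 mm of the middle of the wheel, the sheep upright within 15 mm of the middle of the bat, the mould lies flat in the tray and the board flat across both battens of the rest, each within 15 mm of the middle and 0.2 rad of lengthways; all at rest (all of step 1 and all of step 2 and horizontal distance between board and rest below 0.015 m and z of board in the frame of rest between 0.022 and 0.031 m and angle between board's own z axis and vertical below 0.1 rad and linear speed of board below 0.02 m/s and angular speed of board below 0.2 rad/s and angle between the x axis of board and the x axis of rest, either way round below 0.2 rad); the robot touches nothing.
It fails at once if a figure is toppled (angle between any of woman, sheep's own z axis and vertical above 0.8 rad).
It fails at once if a thing is dropped (falls free at more than 0.7 m/s) ((contact force between the fingers and woman below 0.05 N and linear speed of woman above 0.7 m/s) or (contact force between the fingers and sheep below 0.05 N and linear speed of sheep above 0.7 m/s) or (contact force between the fingers and mould below 0.05 N and linear speed of mould above 0.7 m/s) or (contact force between the fingers and board below 0.05 N and linear speed of board above 0.7 m/s)).
It also fails if it takes over 112 s, if anything falls off the work surface, if the arm or the gripper's body presses on something with over 40 N, if the wrist force passes 120 N, or if a joint passes its speed limit or range.

ROBOT

A 6-joint arm with a two-finger parallel gripper is mounted at the origin on the work surface. World frame = base frame: x ahead of the robot, y to its left, z up, the work surface at z = 0. Lengths are in m, angles in rad, forces in N, time in s.
With the tool pointing down it reaches from about 0.425 to 0.95 m from the base axis. Payload 3.5 kg.
Tool frame: the origin (TCP) lies between the finger pads; the fingertips stand 25 mm ahead of it and the grasp point (between the pads) lies 6 mm ahead of it (ctrl.finger_overhang is the distance from the TCP to the fingertips, in m); x points along the fingers, y is the direction in which the jaws open and shut, and the axes are right-handed (so a half turn about x gives the same grasp; the last joint's range is limited). The gripper opens to 85 mm and grips with 20 to 120 N. Pads are 22 mm wide; open, the fingers measure 114 mm over their backs; the gripper's body (76 mm by 85 mm) begins 54 mm behind the grasp point. The pads swing forward as they close: fully open they stand 13 mm farther back than shut.
Start: joints at [1.052, 0.286, 1.577, -0, 1.279, -0.15], TCP at [0.243, 0.63, 0.256] pointing down, gripper open.
Joint ranges: [-2.77, 2.77], [-0.9, 2.22], [0.21, 2.48], [-1.53, 4.67], [0.24, 2.81], [-2.84, 2.84]. Speed limits (rad/s): [2.79, 2.79, 3.14, 3.14, 3.14, 3.14].

INTERFACE

Orientations are given as a unit quaternion [x, y, z, w].
In Python, from plant import ctrl gives the robot as it stands.
- The arm moves only by the tool play_rows, never from a script. Its argument "targets" is a list of rows, each an object with "delta_pos": the shift along the world's x, y, z normalised to -1 to 1, where 1 is 1000 mm, a list of three; "delta_rot": the turn, a rotation vector about the world's x, y, z normalised to -1 to 1, where 1 is pi rad, a list of three; "claw": the finger opening in mm, from 0 to 85.4. In form: [{"delta_pos": [tx, ty, tz], "delta_rot": [wx, wy, wz], "claw": claw}, ...]. A call has 1 to 20 rows; each row is the pose to reach, as a shift and turn from the pose measured when the call began, turning the shorter way round; what a row does not reach only later rows make up. A row lasts 1/12 s, in which the tool goes at most 41.7 mm and 7.16 degrees, less where a joint would pass 70% of its speed; a pose out of reach is approached as far as the arm can. A call with a number of a shift or a turn outside -1 to 1 is refused whole. A call with a gripper value outside its range is refused whole. The fingers move at their own pace and stop on an object; "newtons" is the grip in N (left out, the last holds). Time passes only in rows, so rows that repeat a pose let the fingers close. It gives the time, the measured TCP pose, the force and the opening at its end, in the units of the state.
- ctrl.get_state(): the state, without advancing time (a new reading comes with each control period).
- ctrl.read_camera(name): name is "scene" or "top"; returns the picture (384x512x3 uint8, blue, green, red); there is no depth.
- ctrl.calibration(name): a dict with "fx", "fy", "cx", "cy" (pixels), "camera_from_world" (4x4, takes a point from world to camera coordinates). Camera axes: x right, y down, z forward; pixel columns grow to the right and rows downward; lengths in m; the calibration is good to about 2 mm. A picture is of the moment at which its call begins. calibration takes no time and is no camera call.
- ctrl.sign_off(): hands the job in, once; it reports no verdict.
The state is a dict: "time": time; "qpos": joint angles; "dq": joint speeds; "joint_efforts": joint torques, N m; "eef_pos": TCP position; "tcp_rot": TCP orientation; "contact_force": force on the tool from outside, world axes, zero at the start; "wrist_torque": the same for the moment, N m; "opening": opening from 0.0 (shut) to 1.0 (fully open).
Only numpy, scipy, OpenCV 4.12 (cv2) and the standard library are available. Lean on these libraries where they do the work, as an engineer would, in place of code of your own. Each camera call takes 0.05 s, during which the arm holds its last target. There are 200 camera calls.

## Working session

There is one attempt and no reset: what is moved stays moved. The work goes in short steps, Python scripts to look and compute and a tool call to move; the robot and the scene stay as the last step left them, time stands still between calls to the robot, and variables do not carry over. Pictures are saved under pics/ and viewed, about 12 in all and at most 16, crops included, and the job is handed in when it is done.

Besides the shell and the picture viewer there is one more tool, called after ">>>" as name(argument=value, ...) on one line, values as JSON. play_rows: Moves the arm, as the interface text tells. Its arguments: {"type":"object","properties":{"targets":{"type":"array"},"newtons":{"type":"number"}},"required":["targets"]}

```bash
mkdir -p pics; ls; python3 - <<'E'
from plant import ctrl
import cv2
print(ctrl.get_state())
for n in("scene","top"):
    im=ctrl.read_camera(n); cv2.imwrite(f"pics/{n}0.png",cv2.resize(im,(800,600),interpolation=cv2.INTER_CUBIC)); cv2.imwrite(f"pics/{n}0_raw.png",im)
    print(n,ctrl.calibration(n))
E
```

```text
pics
{'time': 0.0, 'qpos': array([ 1.05198996e+00,  2.87191625e-01,  1.57817429e+00, -3.13731742e-06,
        1.27863057e+00, -1.49978033e-01]), 'dq': array([ 0.00213089,  0.00211821,  0.00130501, -0.00157266, -0.00145541,
       -0.00114045]), 'joint_efforts': array([ 2.85296874e-04, -4.05986845e+01, -2.92623353e+01, -8.60488785e-05,
        5.80874184e-03,  1.07029376e-05]), 'eef_pos': array([0.24300909, 0.6290916 , 0.25493128]), 'tcp_rot': array([ 0.12885908,  0.69539445, -0.13046539,  0.6948386 ]), 'contact_force': array([ 0.04317091, -0.35310778, -0.46452856]), 'wrist_torque': array([-0.02887412, -0.00726369, -0.01398436]), 'opening': 1.0004131201615414}
scene {'fx': 488.95327217450057, 'fy': 488.95327217450057, 'cx': 257.04118342440273, 'cy': 199.02911201356136, 'camera_from_world': array([[ 0.41859892,  0.90816911, -0.00195135, -0.21380653],
       [ 0.69978812, -0.3239187 , -0.6366893 , -0.3447562 ],
       [-0.57885363,  0.26515193, -0.77111797,  1.54555108],
       [ 0.        ,  0.        ,  0.        ,  1.        ]])}
top {'fx': 457.96352871147343, 'fy': 457.96352871147343, 'cx': 251.80622581444192, 'cy': 196.71422745285793, 'camera_from_world': array([[ 0.01152396, -0.99991187, -0.0065924 ,  0.00279585],
       [-0.99463812, -0.01078507, -0.10285274,  0.51429547],
       [ 0.10277257,  0.00774232, -0.99467475,  1.06910813],
       [ 0.        ,  0.        ,  0.        ,  1.        ]])}
```

View pics/top0.png

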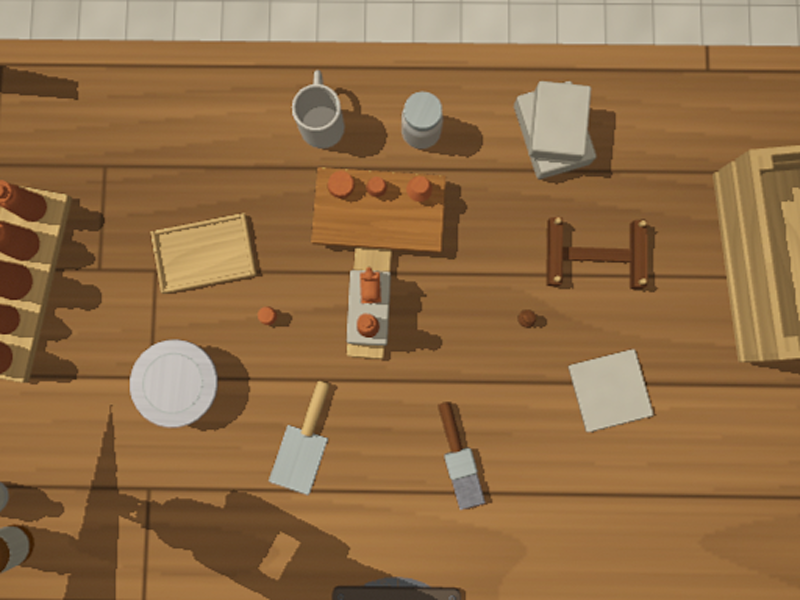

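View pics/scene0.png

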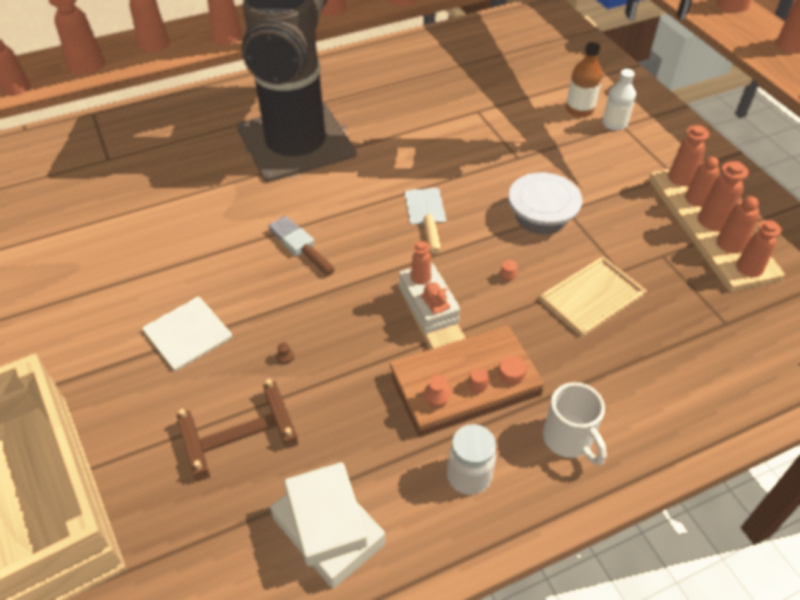

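The top view shows, in 800x600 pixels: stack at (368,310), ledge at (380,210), wheel at (173,383), tray at (205,253), rest at (598,253) and bat at (611,390). I'll enlarge these.

```bash
cat > h.py <<'E'
import numpy as np
from plant import ctrl
from scipy.spatial.transform import Rotation as R
def ray(n,u,v,z):
    c=ctrl.calibration(n);T=c["camera_from_world"]
    d=T[:3,:3].T@np.array([(u-c["cx"])/c["fx"],(v-c["cy"])/c["fy"],1]);o=-T[:3,:3].T@T[:3,3]
    return (o+d*(z-o[2])/d[2])
def proj(n,p):
    c=ctrl.calibration(n);T=c["camera_from_world"];q=T[:3,:3]@np.array(p)+T[:3,3]
    return c["fx"]*q[0]/q[2]+c["cx"],c["fy"]*q[1]/q[2]+c["cy"]
def st():
    s=ctrl.get_state();r=R.from_quat(s["tcp_rot"]).as_matrix()
    print("t",round(s["time"],2),"tcp",s["eef_pos"].round(4),"x",r[:,0].round(3),"yaw y",round(np.degrees(np.arctan2(r[1,1],r[0,1])),2),"F",s["contact_force"].round(1),"open mm",round(s["opening"]*85.4,1),"q",s["qpos"].round(2))
E
python3 - <<'E'
import cv2
im=cv2.imread("pics/top0_raw.png")
def crop(n,x0,y0,w,h,k): 
    cv2.imwrite(f"pics/{n}.png",cv2.resize(im[y0:y0+h,x0:x0+w],None,fx=k,fy=k,interpolation=cv2.INTER_CUBIC))
crop("cA",75,100,220,180,3.3)
crop("cB",340,130,90,150,4)
crop("cC",190,100,100,135,4.4)
E
```

```text
(no output)
```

View pics/cA.png

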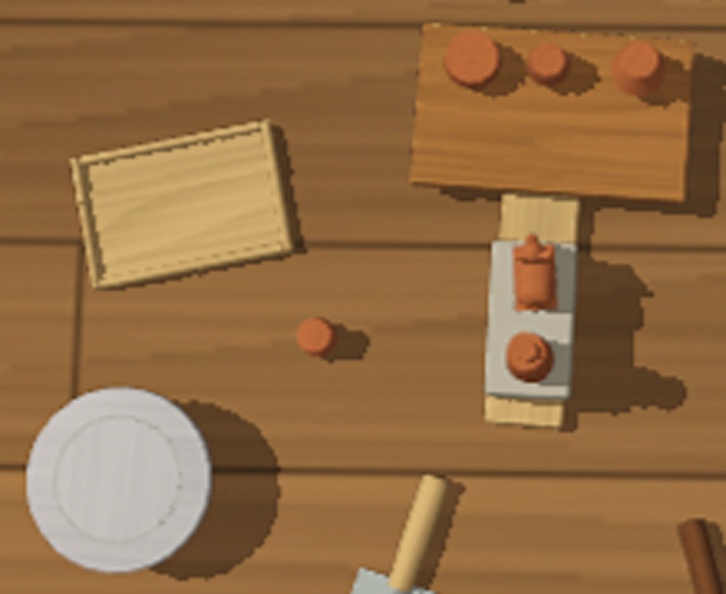

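View pics/cB.png

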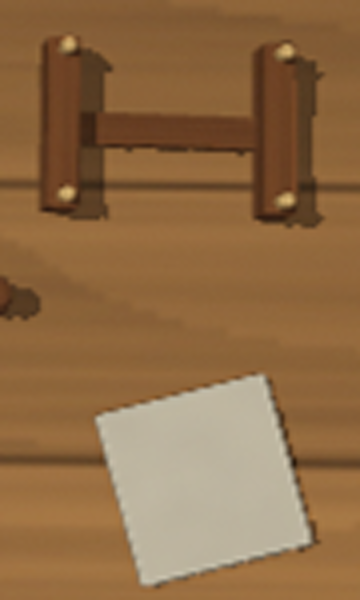

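View pics/cC.png

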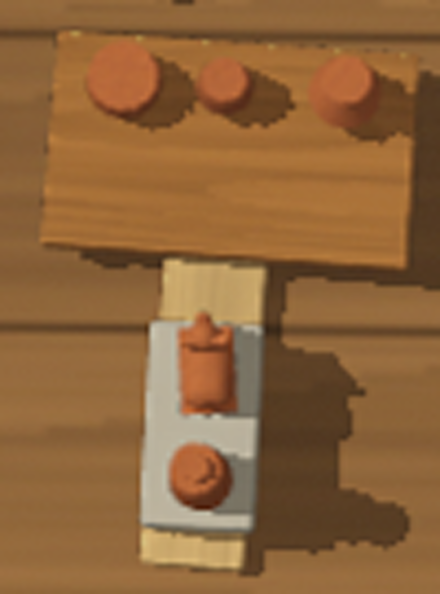

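Crop A shows the tray corners at (73,160), (268,122), (293,252) and (97,288), and the wheel centre at (119,480). Crop B shows the peg tops at (68,43), (66,190), (287,50) and (286,200), plus the bat corners. In crop C the sheep is nearer the ledge with its head towards the ledge, and the woman is in front of it.

```bash
python3 - <<'E'
from h import *
T=ctrl.calibration("top")["camera_from_world"];print("cam",-T[:3,:3].T@T[:3,3])
K={"A":(75,100,3.3),"B":(340,130,4),"C":(190,100,4.4)}
def P(k,X,Y,z):
    a,b,s=K[k];return ray("top",a+(X+.5)/s-.5,b+(Y+.5)/s-.5,z)[:2]
def quad(n,k,pts,z):
    q=np.array([P(k,*p,z) for p in pts]);print(n,"c",q.mean(0).round(4),"sides",[round(float(np.linalg.norm(q[i]-q[i-1])),4) for i in (1,2,3,0)],"ang",[round(float(np.degrees(np.arctan2(*(q[(i+1)%4]-q[i])[::-1]))),1) for i in range(4)])
quad("tray","A",[(73,160),(268,122),(293,252),(97,288)],.012)
print("wheel",P("A",119,480,.05),np.linalg.norm(P("A",27,480,.05)-P("A",211,480,.05)))
quad("ledge","C",[(58,33),(416,58),(407,268),(42,242)],.034)
quad("boardvis","C",[(163,258),(267,266),(243,570),(142,562)],.016)
quad("mould","C",[(151,322),(263,325),(252,530),(142,526)],.056)
print("woman hat",P("C",200,470,.12),"sheep body",P("C",207,373,.085))
quad("pegs","B",[(68,43),(287,50),(286,200),(66,190)],.038)
quad("bat","B",[(95,415),(267,374),(312,542),(143,585)],.01)
E
```

```text
cam [4.01630673e-01 6.49476323e-05 1.11632999e+00]
tray c [0.5983 0.3077] sides [0.1476, 0.1001, 0.1467, 0.0983] ang [-78.2, -167.5, 101.1, 13.1]
wheel [0.39538397 0.33442828] 0.12963721818696278
ledge c [0.6661 0.0339] sides [0.1978, 0.1172, 0.1995, 0.1172] ang [-93.5, 177.9, 86.5, -3.0]
boardvis c [0.5229 0.0471] sides [0.0578, 0.1685, 0.0553, 0.1685] ang [-93.9, 176.2, 86.1, -2.9]
mould c [0.5119 0.0462] sides [0.0596, 0.1092, 0.058, 0.1087] ang [-90.9, 177.7, 88.6, -1.5]
woman hat [0.48285336 0.0441114 ] sheep body [0.53595994 0.04281278]
pegs c [ 0.605 -0.305] sides [0.1307, 0.0906, 0.1302, 0.0889] ang [-91.3, 178.2, 88.0, -1.5]
bat c [ 0.393  -0.3254] sides [0.1069, 0.1028, 0.1045, 0.1042] ang [-76.0, -166.2, 104.7, 15.1]
```

```bash
python3 -c "
from h import *
st(); print(R.from_quat(ctrl.get_state()['tcp_rot']).as_matrix().round(3))"
```

```text
t 0.1 tcp [0.243  0.6291 0.255 ] x [-0.001 -0.002 -1.   ] yaw y 68.87 F [-0.2  0.3 -0.7] open mm 85.4 q [ 1.05  0.29  1.58 -0.    1.28 -0.15]
[[-0.001  0.36   0.933]
 [-0.002  0.933 -0.36 ]
 [-1.    -0.002 -0.   ]]
```

>>> play_rows(targets=[{"delta_pos": [0.24,-0.585,-0.055],"delta_rot": [0,0,0.107],"claw": 85},{"delta_pos": [0.24,-0.585,-0.055],"delta_rot": [0,0,0.107],"claw": 85},{"delta_pos": [0.24,-0.585,-0.055],"delta_rot": [0,0,0.107],"claw": 85},{"delta_pos": [0.24,-0.585,-0.055],"delta_rot": [0,0,0.107],"claw": 85},{"delta_pos": [0.24,-0.585,-0.055],"delta_rot": [0,0,0.107],"claw": 85},{"delta_pos": [0.24,-0.585,-0.055],"delta_rot": [0,0,0.107],"claw": 85},{"delta_pos": [0.24,-0.585,-0.055],"delta_rot": [0,0,0.107],"claw": 85},{"delta_pos": [0.24,-0.585,-0.055],"delta_rot": [0,0,0.107],"claw": 85},{"delta_pos": [0.24,-0.585,-0.055],"delta_rot": [0,0,0.107],"claw": 85},{"delta_pos": [0.24,-0.585,-0.055],"delta_rot": [0,0,0.107],"claw": 85},{"delta_pos": [0.24,-0.585,-0.055],"delta_rot": [0,0,0.107],"claw": 85},{"delta_pos": [0.24,-0.585,-0.055],"delta_rot": [0,0,0.107],"claw": 85},{"delta_pos": [0.24,-0.585,-0.055],"delta_rot": [0,0,0.107],"claw": 85},{"delta_pos": [0.24,-0.585,-0.055],"delta_rot": [0,0,0.107],"claw": 85},{"delta_pos": [0.24,-0.585,-0.055],"delta_rot": [0,0,0.107],"claw": 85},{"delta_pos": [0.24,-0.585,-0.055],"delta_rot": [0,0,0.107],"claw": 85},{"delta_pos": [0.24,-0.585,-0.055],"delta_rot": [0,0,0.107],"claw": 85},{"delta_pos": [0.24,-0.585,-0.055],"delta_rot": [0,0,0.107],"claw": 85}])

```text
time: 1.6
eef_pos: [0.4827, 0.0441, 0.1995]
tcp_rot: [0.012, 0.708, -0.013, 0.706]
contact_force: [-0.7, 0.3, 0.5]
opening: 0.992
```

```bash
python3 - <<'E'
from h import *
import cv2
st()
im=ctrl.read_camera("scene"); cv2.imwrite("pics/s1.png",cv2.resize(im[110:260,200:360],None,fx=4,fy=4,interpolation=cv2.INTER_CUBIC))
f=lambda p:[round(float((a-o+.5)*4-.5)) for a,o in zip(proj("scene",p),(200,110))]
for p in [(.483,.044,.13),(.483,.044,.056),(.536,.043,.085),(.536,.043,.056)]: print(p,f(p))
E
```

```text
t 1.6 tcp [0.4827 0.0441 0.1995] x [-0.002 -0.001 -1.   ] yaw y 88.03 F [-0.7  0.3  0.5] open mm 84.7 q [-0.12 -0.08  2.09 -0.    1.14 -1.65]
(0.483, 0.044, 0.13) [276, 185]
(0.483, 0.044, 0.056) [274, 268]
(0.536, 0.043, 0.085) [312, 295]
(0.536, 0.043, 0.056) [310, 326]
```

View pics/s1.png

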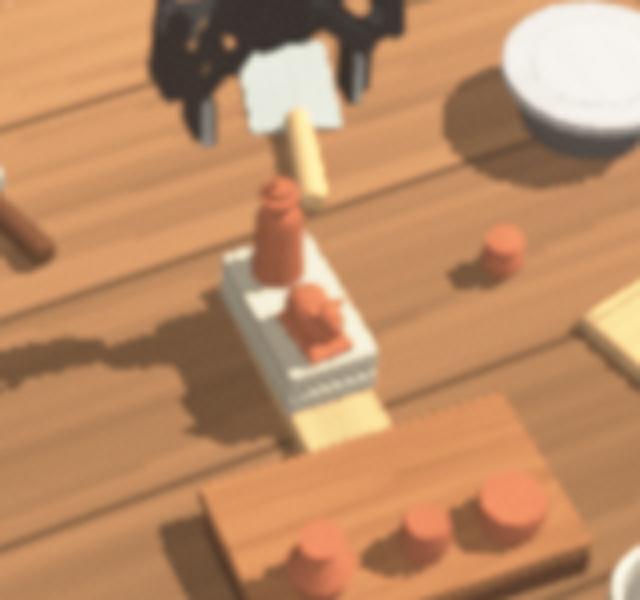

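The woman's axis sits at about (280,270), and her hat top at (281,181). That is a few enlarged pixels (about 2 mm in y) from the prediction, so I'll use y = 0.0455.

>>> play_rows(targets=[{"delta_pos": [0,0.0015,-0.035],"delta_rot": [0,0,0],"claw": 85},{"delta_pos": [0,0.0015,-0.065],"delta_rot": [0,0,0],"claw": 80},{"delta_pos": [0,0.0015,-0.09],"delta_rot": [0,0,0],"claw": 70},{"delta_pos": [0,0.0015,-0.1035],"delta_rot": [0,0,0],"claw": 60},{"delta_pos": [0,0.0015,-0.1035],"delta_rot": [0,0,0],"claw": 50},{"delta_pos": [0,0.0015,-0.1035],"delta_rot": [0,0,0],"claw": 44},{"delta_pos": [0,0.0015,-0.1035],"delta_rot": [0,0,0],"claw": 40},{"delta_pos": [0,0.0015,-0.1035],"delta_rot": [0,0,0],"claw": 37},{"delta_pos": [0,0.0015,-0.1035],"delta_rot": [0,0,0],"claw": 34},{"delta_pos": [0,0.0015,-0.1035],"delta_rot": [0,0,0],"claw": 31},{"delta_pos": [0,0.0015,-0.1035],"delta_rot": [0,0,0],"claw": 28},{"delta_pos": [0,0.0015,-0.1035],"delta_rot": [0,0,0],"claw": 25},{"delta_pos": [0,0.0015,-0.1035],"delta_rot": [0,0,0],"claw": 22},{"delta_pos": [0,0.0015,-0.1035],"delta_rot": [0,0,0],"claw": 22},{"delta_pos": [0,0.0015,-0.1035],"delta_rot": [0,0,0],"claw": 22}], newtons=25)

```text
time: 2.9
eef_pos: [0.4836, 0.0465, 0.0979]
tcp_rot: [0.011, 0.707, -0.012, 0.707]
contact_force: [-1.4, 3.3, 6.2]
opening: 0.361
```

```bash
cat >> h.py <<'E'
def snap(n,x0,y0,w,h,k,name):
    import cv2
    im=ctrl.read_camera(n); cv2.imwrite(f"pics/{name}.png",cv2.resize(im[y0:y0+h,x0:x0+w],None,fx=k,fy=k,interpolation=cv2.INTER_CUBIC))
E
python3 - <<'E'
from h import *
st(); snap("scene",200,80,160,150,4,"s2")
E
```

```text
t 2.9 tcp [0.4836 0.0465 0.0979] x [ 0.001 -0.001 -1.   ] yaw y 88.11 F [-1.4  3.3  6.2] open mm 30.8 q [-0.11  0.07  2.15 -0.    0.93 -1.65]
```

View pics/s2.png

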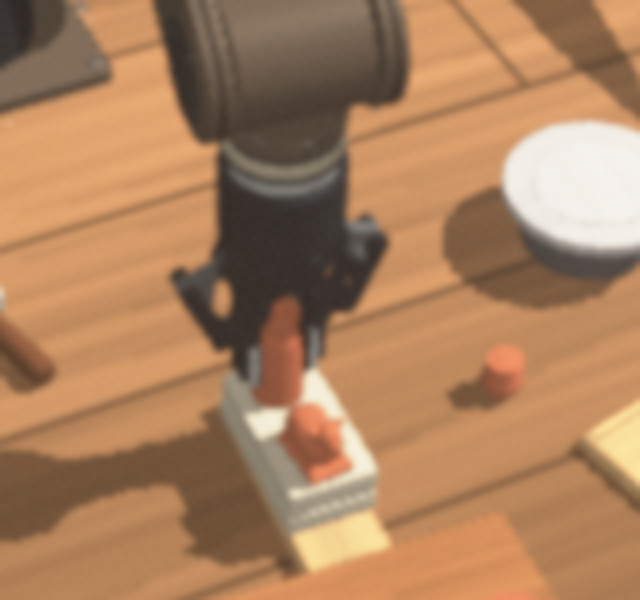

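The woman is gripped at 30.8 mm, which is the robe width 34 mm up. Lifting and carrying her to the wheel.

>>> play_rows(targets=[{"delta_pos": [0,0,0.01],"delta_rot": [0,0,0],"claw": 22},{"delta_pos": [0,0,0.03],"delta_rot": [0,0,0],"claw": 22},{"delta_pos": [0,0,0.06],"delta_rot": [0,0,0],"claw": 22},{"delta_pos": [-0.01,0.03,0.08],"delta_rot": [0,0,0],"claw": 22},{"delta_pos": [-0.02,0.06,0.08],"delta_rot": [0,0,0],"claw": 22},{"delta_pos": [-0.03,0.095,0.08],"delta_rot": [0,0,0],"claw": 22},{"delta_pos": [-0.04,0.13,0.08],"delta_rot": [0,0,0],"claw": 22},{"delta_pos": [-0.05,0.165,0.08],"delta_rot": [0,0,0],"claw": 22},{"delta_pos": [-0.06,0.2,0.08],"delta_rot": [0,0,0],"claw": 22},{"delta_pos": [-0.07,0.235,0.08],"delta_rot": [0,0,0],"claw": 22},{"delta_pos": [-0.08,0.265,0.08],"delta_rot": [0,0,0],"claw": 22},{"delta_pos": [-0.0885,0.2875,0.07],"delta_rot": [0,0,0],"claw": 22},{"delta_pos": [-0.0885,0.2875,0.05],"delta_rot": [0,0,0],"claw": 22},{"delta_pos": [-0.0885,0.2875,0.04],"delta_rot": [0,0,0],"claw": 22},{"delta_pos": [-0.0885,0.2875,0.04],"delta_rot": [0,0,0],"claw": 22},{"delta_pos": [-0.0885,0.2875,0.04],"delta_rot": [0,0,0],"claw": 22}])

```text
time: 4.28
eef_pos: [0.3948, 0.3332, 0.1375]
tcp_rot: [0.011, 0.707, -0.013, 0.707]
contact_force: [-0.1, -0.1, -0.5]
opening: 0.361
```

```bash
python3 - <<'E'
from h import *
st(); snap("scene",270,40,150,140,4,"s3")
E
```

```text
t 4.28 tcp [0.3948 0.3332 0.1375] x [-0.001 -0.002 -1.   ] yaw y 88.06 F [-0.1 -0.1 -0.5] open mm 30.8 q [ 0.51  0.07  2.06 -0.    1.01 -1.03]
```

View pics/s3.png

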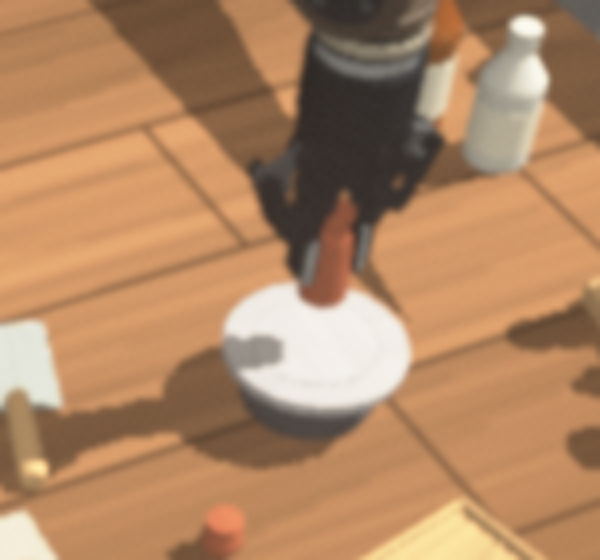

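```bash
python3 - <<'E'
from h import *
f=lambda p:[round(float((a-o+.5)*4-.5)) for a,o in zip(proj("scene",p),(270,40))]
for z in (.0895,.1635): print(f((.395,.3335,z)))
E
```

```text
[322, 296]
[338, 209]
```

Verticals lean that way in this view (16 px expected, about 20 px seen), so the woman is upright. Lowering gently.

>>> play_rows(targets=[{"delta_pos": [0,0.001,-0.02],"delta_rot": [0,0,0],"claw": 22},{"delta_pos": [0,0.001,-0.035],"delta_rot": [0,0,0],"claw": 22},{"delta_pos": [0,0.001,-0.041],"delta_rot": [0,0,0],"claw": 22},{"delta_pos": [0,0.001,-0.044],"delta_rot": [0,0,0],"claw": 22},{"delta_pos": [0,0.001,-0.045],"delta_rot": [0,0,0],"claw": 22},{"delta_pos": [0,0.001,-0.046],"delta_rot": [0,0,0],"claw": 22},{"delta_pos": [0,0.001,-0.046],"delta_rot": [0,0,0],"claw": 22}])

```text
time: 4.92
eef_pos: [0.3962, 0.3346, 0.0933]
tcp_rot: [0.012, 0.706, -0.012, 0.708]
contact_force: [0.5, -0.3, -0.8]
opening: 0.36
```

>>> play_rows(targets=[{"delta_pos": [-0.001,0,-0.001],"delta_rot": [0,0,0],"claw": 22},{"delta_pos": [-0.001,0,-0.002],"delta_rot": [0,0,0],"claw": 22},{"delta_pos": [-0.001,0,-0.002],"delta_rot": [0,0,0],"claw": 22}])

```text
time: 5.17
eef_pos: [0.3957, 0.335, 0.092]
tcp_rot: [0.012, 0.706, -0.012, 0.708]
contact_force: [1.2, 0.7, 1.7]
opening: 0.359
```

Contact is starting at the expected height. Releasing slowly and rising.

>>> play_rows(targets=[{"delta_pos": [0,0,-0.001],"delta_rot": [0,0,0],"claw": 22},{"delta_pos": [0,0,-0.001],"delta_rot": [0,0,0],"claw": 31},{"delta_pos": [0,0,-0.001],"delta_rot": [0,0,0],"claw": 33},{"delta_pos": [0,0,-0.001],"delta_rot": [0,0,0],"claw": 36},{"delta_pos": [0,0,-0.001],"delta_rot": [0,0,0],"claw": 42},{"delta_pos": [0,0,0],"delta_rot": [0,0,0],"claw": 55},{"delta_pos": [0,0,0],"delta_rot": [0,0,0],"claw": 70},{"delta_pos": [0,0,0.01],"delta_rot": [0,0,0],"claw": 80},{"delta_pos": [0,0,0.04],"delta_rot": [0,0,0],"claw": 80},{"delta_pos": [0,0,0.08],"delta_rot": [0,0,0],"claw": 80},{"delta_pos": [0,0,0.1],"delta_rot": [0,0,0],"claw": 80},{"delta_pos": [0.03,-0.05,0.12],"delta_rot": [0,0,0],"claw": 80},{"delta_pos": [0.06,-0.09,0.12],"delta_rot": [0,0,0],"claw": 80},{"delta_pos": [0.09,-0.13,0.12],"delta_rot": [0,0,0],"claw": 80},{"delta_pos": [0.11,-0.17,0.12],"delta_rot": [0,0,0],"claw": 80},{"delta_pos": [0.13,-0.21,0.12],"delta_rot": [0,0,0],"claw": 80},{"delta_pos": [0.14,-0.25,0.12],"delta_rot": [0,0,0],"claw": 80},{"delta_pos": [0.14,-0.29,0.12],"delta_rot": [0,0,0],"claw": 80},{"delta_pos": [0.14,-0.29,0.12],"delta_rot": [0,0,0],"claw": 80},{"delta_pos": [0.14,-0.29,0.12],"delta_rot": [0,0,0],"claw": 80}])

```text
time: 6.83
eef_pos: [0.5371, 0.0393, 0.2131]
tcp_rot: [0.014, 0.705, -0.015, 0.709]
contact_force: [0.3, -0.5, -0.0]
opening: 0.939
```

```bash
python3 - <<'E'
from h import *
import cv2
st()
a=ctrl.read_camera("scene"); b=ctrl.read_camera("top")
A=cv2.resize(a[70:220,220:380],None,fx=3.5,fy=3.5,interpolation=cv2.INTER_CUBIC)
A=cv2.resize(a[60:220,230:380],(450,480),interpolation=cv2.INTER_CUBIC)  # x3
B=cv2.resize(b[205:285,75:150],(300,320),interpolation=cv2.INTER_CUBIC)  # x4
B=cv2.copyMakeBorder(B,0,160,0,0,cv2.BORDER_CONSTANT)
cv2.imwrite("pics/s4.png",np.hstack([A,B]))
f=lambda n,p,o,k:[round(float((a-o+.5)*k-.5)) for a,o in zip(proj(n,p),o)]
print([f("scene",p,(230,60),3) for p in [(.395,.3345,.05),(.395,.3345,.124),(.536,.043,.085)]],f("top",(.395,.3345,.124),(75,205),4),f("top",(.395,.3345,.05),(75,205),4))
E
```

```text
t 6.83 tcp [0.5371 0.0393 0.2131] x [ 0.006 -0.002 -1.   ] yaw y 87.67 F [ 0.3 -0.5 -0. ] open mm 80.2 q [-0.11  0.02  1.96 -0.    1.16 -1.64]
[[356, 194], [368, 132], [144, 371]] [101, 163] [144, 163]
```

View pics/s4.png

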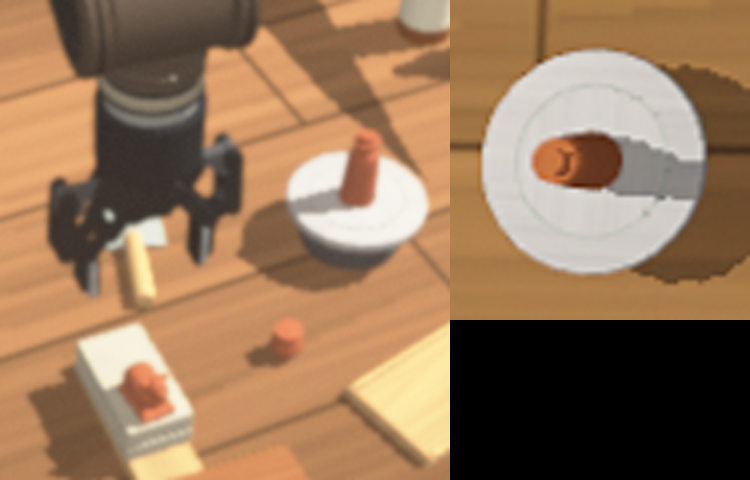

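```bash
python3 - <<'E'
from h import *
for Y in (326,412): print(ray("top",190+207.5/4.4-.5,100+(Y+.5)/4.4-.5,.062))
E
```

```text
[0.56401347 0.04414019 0.062     ]
[0.51825486 0.04345709 0.062     ]
```

The woman stands upright in the wheel's middle (hat at (558,160), predicted (551,163)). The sheep's foot centre works out at (0.541, 0.045). Next, grasp it.

>>> play_rows(targets=[{"delta_pos": [0.004,0.0055,-0.04],"delta_rot": [0,0,0],"claw": 80},{"delta_pos": [0.004,0.0055,-0.08],"delta_rot": [0,0,0],"claw": 75},{"delta_pos": [0.004,0.0055,-0.11],"delta_rot": [0,0,0],"claw": 65},{"delta_pos": [0.004,0.0055,-0.127],"delta_rot": [0,0,0],"claw": 55},{"delta_pos": [0.004,0.0055,-0.129],"delta_rot": [0,0,0],"claw": 45},{"delta_pos": [0.004,0.0055,-0.129],"delta_rot": [0,0,0],"claw": 39},{"delta_pos": [0.004,0.0055,-0.129],"delta_rot": [0,0,0],"claw": 36},{"delta_pos": [0.004,0.0055,-0.129],"delta_rot": [0,0,0],"claw": 33},{"delta_pos": [0.004,0.0055,-0.129],"delta_rot": [0,0,0],"claw": 30},{"delta_pos": [0.004,0.0055,-0.129],"delta_rot": [0,0,0],"claw": 27},{"delta_pos": [0.004,0.0055,-0.129],"delta_rot": [0,0,0],"claw": 24},{"delta_pos": [0.004,0.0055,-0.129],"delta_rot": [0,0,0],"claw": 20},{"delta_pos": [0.004,0.0055,-0.129],"delta_rot": [0,0,0],"claw": 20}])

```text
time: 8.02
eef_pos: [0.5415, 0.0493, 0.086]
tcp_rot: [0.014, 0.704, -0.013, 0.71]
contact_force: [-1.4, 1.6, 6.6]
opening: 0.318
```

>>> play_rows(targets=[{"delta_pos": [0,0,0.008],"delta_rot": [0,0,0],"claw": 20},{"delta_pos": [0,0,0.03],"delta_rot": [0,0,0],"claw": 20},{"delta_pos": [0,0,0.05],"delta_rot": [0,0,0],"claw": 20},{"delta_pos": [-0.012,-0.03,0.06],"delta_rot": [0,0,0],"claw": 20},{"delta_pos": [-0.026,-0.065,0.06],"delta_rot": [0,0,0],"claw": 20},{"delta_pos": [-0.04,-0.1,0.06],"delta_rot": [0,0,0],"claw": 20},{"delta_pos": [-0.054,-0.135,0.06],"delta_rot": [0,0,0],"claw": 20},{"delta_pos": [-0.067,-0.17,0.06],"delta_rot": [0,0,0],"claw": 20},{"delta_pos": [-0.081,-0.205,0.06],"delta_rot": [0,0,0],"claw": 20},{"delta_pos": [-0.095,-0.24,0.06],"delta_rot": [0,0,0],"claw": 20},{"delta_pos": [-0.109,-0.275,0.05],"delta_rot": [0,0,0],"claw": 20},{"delta_pos": [-0.123,-0.31,0.04],"delta_rot": [0,0,0],"claw": 20},{"delta_pos": [-0.136,-0.345,0.02],"delta_rot": [0,0,0],"claw": 20},{"delta_pos": [-0.1485,-0.3743,0],"delta_rot": [0,0,0],"claw": 20},{"delta_pos": [-0.1485,-0.3743,-0.015],"delta_rot": [0,0,0],"claw": 20},{"delta_pos": [-0.1485,-0.3743,-0.025],"delta_rot": [0,0,0],"claw": 20},{"delta_pos": [-0.1485,-0.3743,-0.025],"delta_rot": [0,0,0],"claw": 20},{"delta_pos": [-0.1485,-0.3743,-0.025],"delta_rot": [0,0,0],"claw": 20}])

```text
time: 9.52
eef_pos: [0.3929, -0.3241, 0.0608]
tcp_rot: [0.014, 0.704, -0.012, 0.71]
contact_force: [0.5, -0.7, -0.6]
opening: 0.319
```

```bash
python3 - <<'E'
from h import *
st(); snap("scene",60,130,150,140,4,"s5")
f=lambda p:[round(float((a-o+.5)*4-.5)) for a,o in zip(proj("scene",p),(60,130))]
p=ctrl.get_state()["eef_pos"];print("foot z.031",f((p[0],p[1],p[2]-.03)),"bat",f((.393,-.3254,.01)))
E
```

```text
t 9.52 tcp [ 0.3929 -0.3241  0.0608] x [ 0.007  0.003 -1.   ] yaw y 87.86 F [ 0.5 -0.7 -0.6] open mm 27.3 q [-0.89  0.18  2.11  0.01  0.85 -2.43]
foot z.031 [233, 303] bat [239, 324]
```

View pics/s5.png

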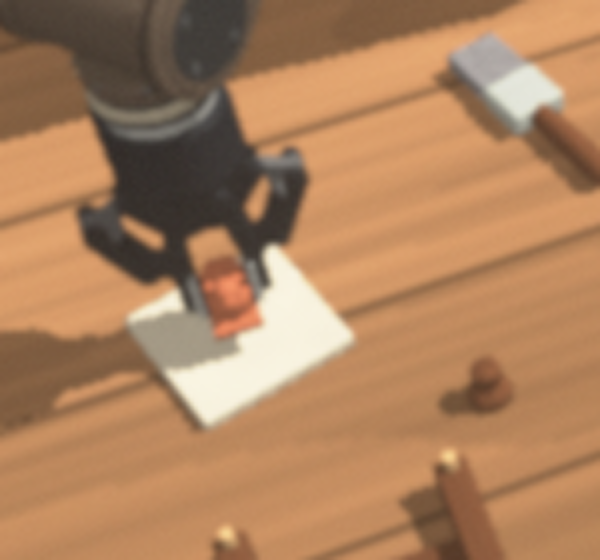

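The sheep is held level over the bat, its foot's front edge at about (238,330). Lowering.

>>> play_rows(targets=[{"delta_pos": [0,-0.001,-0.01],"delta_rot": [0,0,0],"claw": 20},{"delta_pos": [0,-0.001,-0.015],"delta_rot": [0,0,0],"claw": 20},{"delta_pos": [0,-0.001,-0.018],"delta_rot": [0,0,0],"claw": 20},{"delta_pos": [0,-0.001,-0.02],"delta_rot": [0,0,0],"claw": 20},{"delta_pos": [0,-0.001,-0.0215],"delta_rot": [0,0,0],"claw": 20},{"delta_pos": [0,-0.001,-0.0215],"delta_rot": [0,0,0],"claw": 20}])

```text
time: 10.07
eef_pos: [0.3937, -0.3254, 0.0402]
tcp_rot: [0.013, 0.704, -0.012, 0.71]
contact_force: [0.3, -0.4, -0.7]
opening: 0.314
```

>>> play_rows(targets=[{"delta_pos": [0,0,-0.001],"delta_rot": [0,0,0],"claw": 20},{"delta_pos": [0,0,-0.002],"delta_rot": [0,0,0],"claw": 20},{"delta_pos": [0,0,-0.002],"delta_rot": [0,0,0],"claw": 20}])

```text
time: 10.32
eef_pos: [0.3939, -0.3256, 0.0399]
tcp_rot: [0.014, 0.704, -0.012, 0.71]
contact_force: [-4.8, 3.5, 11.7]
opening: 0.321
```

>>> play_rows(targets=[{"delta_pos": [0,0,0.001],"delta_rot": [0,0,0],"claw": 25},{"delta_pos": [0,0,0.001],"delta_rot": [0,0,0],"claw": 28},{"delta_pos": [0,0,0.001],"delta_rot": [0,0,0],"claw": 30},{"delta_pos": [0,0,0.001],"delta_rot": [0,0,0],"claw": 34},{"delta_pos": [0,0,0.001],"delta_rot": [0,0,0],"claw": 42},{"delta_pos": [0,0,0.002],"delta_rot": [0,0,0],"claw": 60},{"delta_pos": [0,0,0.01],"delta_rot": [0,0,0],"claw": 75},{"delta_pos": [0,0,0.04],"delta_rot": [0,0,0],"claw": 85},{"delta_pos": [0,0,0.08],"delta_rot": [0,0,0],"claw": 85},{"delta_pos": [0,0,0.12],"delta_rot": [0,0,0],"claw": 85},{"delta_pos": [0.012,0.038,0.14],"delta_rot": [0,0,0],"claw": 85},{"delta_pos": [0.024,0.076,0.14],"delta_rot": [0,0,0],"claw": 85},{"delta_pos": [0.048,0.152,0.14],"delta_rot": [0,0,0],"claw": 85},{"delta_pos": [0.072,0.228,0.14],"delta_rot": [0,0,0],"claw": 85},{"delta_pos": [0.118,0.3726,0.14],"delta_rot": [0,0,0],"claw": 85},{"delta_pos": [0.118,0.3726,0.14],"delta_rot": [0,0,0],"claw": 85},{"delta_pos": [0.118,0.3726,0.14],"delta_rot": [0,0,0],"claw": 85},{"delta_pos": [0.118,0.3726,0.14],"delta_rot": [0,0,0],"claw": 85},{"delta_pos": [0.118,0.3726,0.14],"delta_rot": [0,0,0],"claw": 85},{"delta_pos": [0.118,0.3726,0.14],"delta_rot": [0,0,0],"claw": 85}])

```text
time: 11.98
eef_pos: [0.5125, 0.0509, 0.1808]
tcp_rot: [0.013, 0.704, -0.011, 0.71]
contact_force: [0.4, 0.4, 0.1]
opening: 0.993
```

```bash
python3 - <<'E'
from h import *
import cv2
st()
a=ctrl.read_camera("scene"); b=ctrl.read_camera("top")
A=cv2.resize(a[100:260,200:360],(480,480),interpolation=cv2.INTER_CUBIC)  # x3
B=cv2.resize(b[210:290,350:425],(300,320),interpolation=cv2.INTER_CUBIC)  # x4
B=cv2.copyMakeBorder(B,0,160,0,0,cv2.BORDER_CONSTANT)
cv2.imwrite("pics/s6.png",np.hstack([A,B]))
f=lambda n,p,o,k:[round(float((a-o+.5)*k-.5)) for a,o in zip(proj(n,p),o)]
x=np.array([np.cos(-.032),np.sin(-.032)]);y=np.array([-x[1],x[0]])
for s,t in((1,1),(1,-1),(-1,-1),(-1,1)): print(f("scene",(*(np.array([.512,.047])+.055*s*x+.03*t*y),.056),(200,100),3))
print(f("top",(.393,-.3254,.035),(350,210),4))
E
```

```text
t 11.98 tcp [0.5125 0.0509 0.1808] x [ 0.009  0.003 -1.   ] yaw y 88.1 F [0.4 0.4 0.1] open mm 84.8 q [-0.1   0.    2.04  0.    1.09 -1.64]
[285, 289]
[218, 311]
[165, 219]
[230, 198]
[177, 159]
```

View pics/s6.png

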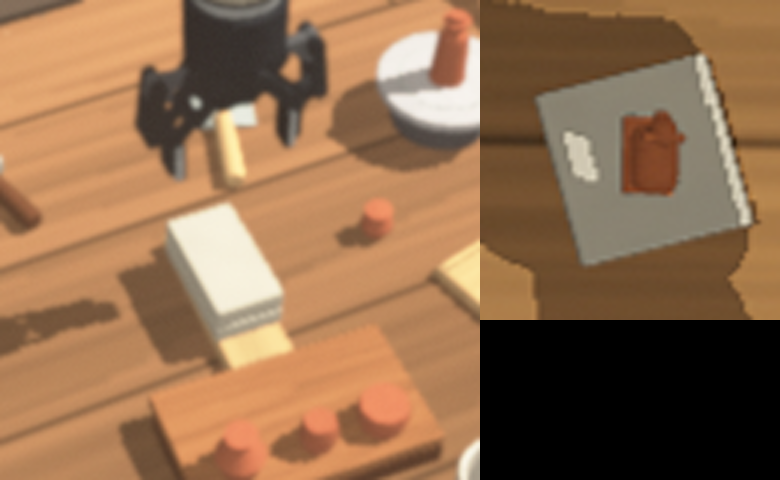

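The sheep stands upright in the middle of the bat, at about (650,154) against a bat centre of (643,160). The mould's top corners match the prediction within about 2 mm. Grasp the mould.

>>> play_rows(targets=[{"delta_pos": [0.001,-0.0035,-0.035],"delta_rot": [0,0,0],"claw": 85},{"delta_pos": [0.001,-0.0035,-0.07],"delta_rot": [0,0,0],"claw": 85},{"delta_pos": [0.001,-0.0035,-0.1],"delta_rot": [0,0,0],"claw": 85},{"delta_pos": [0.001,-0.0035,-0.12],"delta_rot": [0,0,0],"claw": 85},{"delta_pos": [0.001,-0.0035,-0.131],"delta_rot": [0,0,0],"claw": 80},{"delta_pos": [0.001,-0.0035,-0.131],"delta_rot": [0,0,0],"claw": 74},{"delta_pos": [0.001,-0.0035,-0.131],"delta_rot": [0,0,0],"claw": 70},{"delta_pos": [0.001,-0.0035,-0.131],"delta_rot": [0,0,0],"claw": 66},{"delta_pos": [0.001,-0.0035,-0.131],"delta_rot": [0,0,0],"claw": 62},{"delta_pos": [0.001,-0.0035,-0.131],"delta_rot": [0,0,0],"claw": 58},{"delta_pos": [0.001,-0.0035,-0.131],"delta_rot": [0,0,0],"claw": 50},{"delta_pos": [0.001,-0.0035,-0.131],"delta_rot": [0,0,0],"claw": 50},{"delta_pos": [0.001,-0.0035,-0.131],"delta_rot": [0,0,0],"claw": 50}], newtons=60)

```text
time: 13.17
eef_pos: [0.5152, 0.0463, 0.052]
tcp_rot: [0.012, 0.703, -0.01, 0.711]
contact_force: [-1.3, -0.5, 6.6]
opening: 0.689
```

>>> play_rows(targets=[{"delta_pos": [0,0,0.008],"delta_rot": [0,0,0],"claw": 50},{"delta_pos": [0,0,0.03],"delta_rot": [0,0,0],"claw": 50},{"delta_pos": [0,0,0.06],"delta_rot": [0,0,0],"claw": 50},{"delta_pos": [0,0,0.09],"delta_rot": [0,0,0],"claw": 50},{"delta_pos": [0.008,0.026,0.09],"delta_rot": [0,0,-0.036],"claw": 50},{"delta_pos": [0.016,0.052,0.09],"delta_rot": [0,0,-0.072],"claw": 50},{"delta_pos": [0.025,0.078,0.09],"delta_rot": [0,0,-0.108],"claw": 50},{"delta_pos": [0.033,0.104,0.09],"delta_rot": [0,0,-0.144],"claw": 50},{"delta_pos": [0.041,0.13,0.09],"delta_rot": [0,0,-0.18],"claw": 50},{"delta_pos": [0.05,0.156,0.09],"delta_rot": [0,0,-0.216],"claw": 50},{"delta_pos": [0.058,0.182,0.09],"delta_rot": [0,0,-0.252],"claw": 50},{"delta_pos": [0.066,0.208,0.09],"delta_rot": [0,0,-0.288],"claw": 50},{"delta_pos": [0.075,0.234,0.09],"delta_rot": [0,0,-0.324],"claw": 50},{"delta_pos": [0.083,0.2614,0.09],"delta_rot": [0,0,-0.36],"claw": 50},{"delta_pos": [0.083,0.2614,0.08],"delta_rot": [0,0,-0.396],"claw": 50},{"delta_pos": [0.083,0.2614,0.06],"delta_rot": [0,0,-0.422],"claw": 50},{"delta_pos": [0.083,0.2614,0.04],"delta_rot": [0,0,-0.422],"claw": 50},{"delta_pos": [0.083,0.2614,0.03],"delta_rot": [0,0,-0.422],"claw": 50},{"delta_pos": [0.083,0.2614,0.03],"delta_rot": [0,0,-0.422],"claw": 50},{"delta_pos": [0.083,0.2614,0.03],"delta_rot": [0,0,-0.422],"claw": 50}])

```text
time: 14.83
eef_pos: [0.5974, 0.3074, 0.0813]
tcp_rot: [0.441, 0.547, -0.446, 0.554]
contact_force: [0.6, 0.0, -1.9]
opening: 0.688
```

```bash
python3 - <<'E'
from h import *
st(); snap("scene",310,120,120,110,5,"s7")
f=lambda p:[round(float((a-o+.5)*5-.5)) for a,o in zip(proj("scene",p),(310,120))]
a=np.radians(-78);x=np.array([np.cos(a),np.sin(a)]);y=np.array([-x[1],x[0]])
for s,t in((1,1),(1,-1),(-1,-1),(-1,1)): print("mould low edge",f((*(np.array([.5983,.3077])+.055*s*x+.03*t*y),.036)),"tray rim",f((*(np.array([.5983,.3077])+.075*s*x+.05*t*y),.012)))
E
```

```text
t 14.83 tcp [0.5974 0.3074 0.0813] x [ 0.003 -0.012 -1.   ] yaw y 12.25 F [ 0.6  0.  -1.9] open mm 58.7 q [ 0.33  0.46  1.69 -0.02  0.99  0.12]
mould low edge [320, 388] tray rim [311, 462]
mould low edge [235, 315] tray rim [173, 340]
mould low edge [386, 222] tray rim [376, 215]
mould low edge [472, 289] tray rim [516, 326]
```

View pics/s7.png

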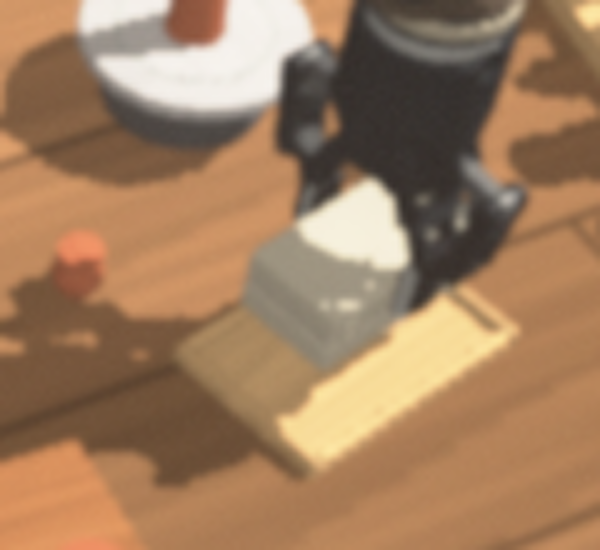

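The mould hangs level over the tray, near corner at about (320,370), and is aligned with it. Lowering.

>>> play_rows(targets=[{"delta_pos": [0.002,-0.001,-0.015],"delta_rot": [0,0,0],"claw": 50},{"delta_pos": [0.002,-0.001,-0.028],"delta_rot": [0,0,0],"claw": 50},{"delta_pos": [0.002,-0.001,-0.035],"delta_rot": [0,0,0],"claw": 50},{"delta_pos": [0.002,-0.001,-0.037],"delta_rot": [0,0,0],"claw": 50},{"delta_pos": [0.002,-0.001,-0.039],"delta_rot": [0,0,0],"claw": 50},{"delta_pos": [0.002,-0.001,-0.04],"delta_rot": [0,0,0],"claw": 50},{"delta_pos": [0.002,-0.001,-0.04],"delta_rot": [0,0,0],"claw": 50}])

```text
time: 15.47
eef_pos: [0.6006, 0.3068, 0.0427]
tcp_rot: [0.442, 0.546, -0.446, 0.555]
contact_force: [-0.2, 0.5, -2.1]
opening: 0.692
```

>>> play_rows(targets=[{"delta_pos": [0,0,-0.001],"delta_rot": [0,0,0],"claw": 50},{"delta_pos": [0,0,-0.002],"delta_rot": [0,0,0],"claw": 50},{"delta_pos": [0,0,-0.003],"delta_rot": [0,0,0],"claw": 50},{"delta_pos": [0,0,-0.003],"delta_rot": [0,0,0],"claw": 50}])

```text
time: 15.8
eef_pos: [0.6012, 0.3071, 0.0421]
tcp_rot: [0.442, 0.546, -0.445, 0.555]
contact_force: [-2.8, -1.8, 6.3]
opening: 0.686
```

>>> play_rows(targets=[{"delta_pos": [0,0,0],"delta_rot": [0,0,0],"claw": 58},{"delta_pos": [0,0,0],"delta_rot": [0,0,0],"claw": 61},{"delta_pos": [0,0,0],"delta_rot": [0,0,0],"claw": 64},{"delta_pos": [0,0,0],"delta_rot": [0,0,0],"claw": 70},{"delta_pos": [0,0,0.002],"delta_rot": [0,0,0],"claw": 80},{"delta_pos": [0,0,0.01],"delta_rot": [0,0,0],"claw": 85},{"delta_pos": [0,0,0.03],"delta_rot": [0,0,0],"claw": 85},{"delta_pos": [0,0,0.07],"delta_rot": [0,0,0],"claw": 85},{"delta_pos": [0,0,0.11],"delta_rot": [0,0,0],"claw": 85},{"delta_pos": [-0.053,-0.26,0.138],"delta_rot": [0,0,0.415],"claw": 85},{"delta_pos": [-0.053,-0.26,0.138],"delta_rot": [0,0,0.415],"claw": 85},{"delta_pos": [-0.053,-0.26,0.138],"delta_rot": [0,0,0.415],"claw": 85},{"delta_pos": [-0.053,-0.26,0.138],"delta_rot": [0,0,0.415],"claw": 85},{"delta_pos": [-0.053,-0.26,0.138],"delta_rot": [0,0,0.415],"claw": 85},{"delta_pos": [-0.053,-0.26,0.138],"delta_rot": [0,0,0.415],"claw": 85},{"delta_pos": [-0.053,-0.26,0.138],"delta_rot": [0,0,0.415],"claw": 85},{"delta_pos": [-0.053,-0.26,0.138],"delta_rot": [0,0,0.415],"claw": 85},{"delta_pos": [-0.053,-0.26,0.138],"delta_rot": [0,0,0.415],"claw": 85},{"delta_pos": [-0.053,-0.26,0.138],"delta_rot": [0,0,0.415],"claw": 85},{"delta_pos": [-0.053,-0.26,0.138],"delta_rot": [0,0,0.415],"claw": 85}])

```text
time: 17.47
eef_pos: [0.5484, 0.0466, 0.1811]
tcp_rot: [0.018, 0.702, -0.016, 0.712]
contact_force: [-0.2, 0.5, 0.2]
opening: 0.995
```

>>> play_rows(targets=[{"delta_pos": [0,0,0],"delta_rot": [0,0,0.02],"claw": 85},{"delta_pos": [0,0,0],"delta_rot": [0,0,0.02],"claw": 85}])

```text
time: 17.63
eef_pos: [0.5487, 0.0464, 0.182]
tcp_rot: [-0.004, 0.702, 0.007, 0.712]
contact_force: [0.9, 0.7, -0.6]
opening: 0.993
```

```bash
python3 - <<'E'
from h import *
import cv2
st()
a=ctrl.read_camera("scene"); b=ctrl.read_camera("top")
A=cv2.resize(a[110:270,200:340],(560,640),interpolation=cv2.INTER_CUBIC)[:600]  # x4
B=cv2.resize(b[130:190,90:170],(240,180),interpolation=cv2.INTER_CUBIC)  # x3
B=cv2.copyMakeBorder(B,0,420,0,0,cv2.BORDER_CONSTANT)
cv2.imwrite("pics/s8.png",np.hstack([A,B]))
f=lambda n,p,o,k:[round(float((a-o+.5)*k-.5)) for a,o in zip(proj(n,p),o)]
a=np.radians(-3.3);x=np.array([np.cos(a),np.sin(a)]);y=np.array([-x[1],x[0]]);c=np.array([.548,.047])
for s,t in((-1,-1),(-1,1)): print("front",f("scene",(*(c+.11*s*x+.028*t*y),.016),(200,110),4))
for s,t in((.05/.11,-1),(.05/.11,1)): print("nearlip",f("scene",(*(c+.11*s*x+.028*t*y),.016),(200,110),4))
a=np.radians(-78);x=np.array([np.cos(a),np.sin(a)]);y=np.array([-x[1],x[0]])
for s,t in((1,1),(1,-1),(-1,-1),(-1,1)): print("mould",f("top",(*(np.array([.5983,.3077])+.055*s*x+.03*t*y),.046),(90,130),3))
E
```

```text
t 17.63 tcp [0.5487 0.0464 0.182 ] x [ 0.015  0.004 -1.   ] yaw y 90.88 F [ 0.9  0.7 -0.6] open mm 84.8 q [-0.1   0.08  1.96  0.01  1.09 -1.69]
front [217, 270]
front [296, 247]
nearlip [312, 451]
nearlip [396, 425]
mould [171, 39]
mould [184, 112]
mould [47, 139]
mould [35, 66]
```

View pics/s8.png

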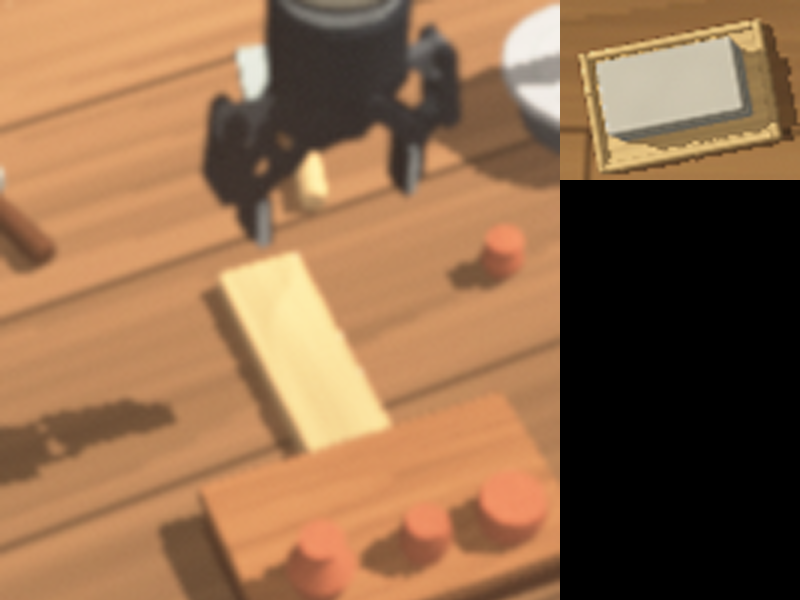

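The mould lies in the tray, about 3 mm off centre. The board front corners at (220,275) and (297,252) agree with the prediction within about 2 mm. Grip the board near its centre.

>>> play_rows(targets=[{"delta_pos": [0,0.0005,-0.04],"delta_rot": [-0.0013,0.0048,-0.0205],"claw": 85},{"delta_pos": [0,0.0005,-0.08],"delta_rot": [-0.0013,0.0048,-0.0205],"claw": 85},{"delta_pos": [0,0.0005,-0.115],"delta_rot": [-0.0013,0.0048,-0.0205],"claw": 85},{"delta_pos": [0,0.0005,-0.14],"delta_rot": [-0.0013,0.0048,-0.0205],"claw": 85},{"delta_pos": [0,0.0005,-0.155],"delta_rot": [-0.0013,0.0048,-0.0205],"claw": 85},{"delta_pos": [0,0.0005,-0.158],"delta_rot": [-0.0013,0.0048,-0.0205],"claw": 82},{"delta_pos": [0,0.0005,-0.158],"delta_rot": [-0.0013,0.0048,-0.0205],"claw": 76},{"delta_pos": [0,0.0005,-0.158],"delta_rot": [-0.0013,0.0048,-0.0205],"claw": 70},{"delta_pos": [0,0.0005,-0.158],"delta_rot": [-0.0013,0.0048,-0.0205],"claw": 66},{"delta_pos": [0,0.0005,-0.158],"delta_rot": [-0.0013,0.0048,-0.0205],"claw": 62},{"delta_pos": [0,0.0005,-0.158],"delta_rot": [-0.0013,0.0048,-0.0205],"claw": 58},{"delta_pos": [0,0.0005,-0.158],"delta_rot": [-0.0013,0.0048,-0.0205],"claw": 54},{"delta_pos": [0,0.0005,-0.158],"delta_rot": [-0.0013,0.0048,-0.0205],"claw": 45},{"delta_pos": [0,0.0005,-0.158],"delta_rot": [-0.0013,0.0048,-0.0205],"claw": 45},{"delta_pos": [0,0.0005,-0.158],"delta_rot": [-0.0013,0.0048,-0.0205],"claw": 45}], newtons=60)

```text
time: 18.98
eef_pos: [0.5498, 0.0469, 0.0255]
tcp_rot: [0.018, 0.706, -0.019, 0.708]
contact_force: [-2.1, 0.3, 5.9]
opening: 0.634
```

```bash
python3 -c "
from h import *
st()"
```

```text
t 18.98 tcp [0.5498 0.0469 0.0255] x [ 0.002 -0.001 -1.   ] yaw y 87.03 F [-2.1  0.3  5.9] open mm 54.2 q [-0.1   0.33  2.01 -0.    0.81 -1.62]
```

>>> play_rows(targets=[{"delta_pos": [-0.006,0.0003,0],"delta_rot": [0,0,0],"claw": 45},{"delta_pos": [-0.015,0.0008,0],"delta_rot": [0,0,0],"claw": 45},{"delta_pos": [-0.025,0.0014,0],"delta_rot": [0,0,0],"claw": 45},{"delta_pos": [-0.035,0.002,0],"delta_rot": [0,0,0],"claw": 45},{"delta_pos": [-0.045,0.0025,0],"delta_rot": [0,0,0],"claw": 45},{"delta_pos": [-0.055,0.003,0],"delta_rot": [0,0,0],"claw": 45},{"delta_pos": [-0.065,0.0036,0],"delta_rot": [0,0,0],"claw": 45},{"delta_pos": [-0.075,0.0042,0],"delta_rot": [0,0,0],"claw": 45},{"delta_pos": [-0.075,0.0042,0],"delta_rot": [0,0,0],"claw": 45},{"delta_pos": [-0.075,0.0042,0],"delta_rot": [0,0,0],"claw": 45}])

```text
time: 19.82
eef_pos: [0.4732, 0.0513, 0.0255]
tcp_rot: [0.018, 0.707, -0.018, 0.707]
contact_force: [-2.0, 0.4, 3.9]
opening: 0.632
```

```bash
python3 - <<'E'
from h import *
st(); snap("scene",200,110,140,150,4,"s9")
f=lambda p:[round(float((a-o+.5)*4-.5)) for a,o in zip(proj("scene",p),(200,110))]
a=np.radians(-3.3);x=np.array([np.cos(a),np.sin(a)]);y=np.array([-x[1],x[0]]);c=ctrl.get_state()["eef_pos"][:2]
for s,t in((1,1),(1,-1),(-1,-1),(-1,1)):print(f((*(c+.11*s*x+.028*t*y),.016)))
E
```

```text
t 19.82 tcp [0.4732 0.0513 0.0255] x [-0.001 -0.001 -1.   ] yaw y 87.04 F [-2.   0.4  3.9] open mm 54.0 q [-0.11  0.19  2.19 -0.    0.77 -1.62]
[386, 407]
[303, 434]
[178, 194]
[254, 173]
```

View pics/s9.png

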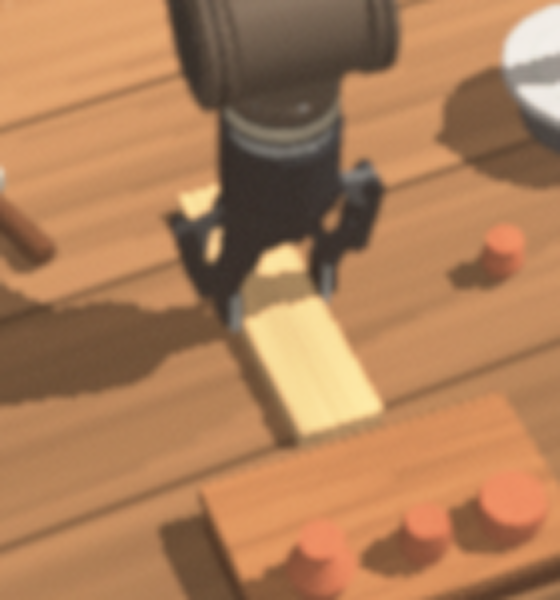

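The board's far corners at (383,407) and (300,435) are clear of the lip. Lift, turn and carry it to the rest.

>>> play_rows(targets=[{"delta_pos": [0,0,0.008],"delta_rot": [0,0,0],"claw": 45},{"delta_pos": [0,0,0.03],"delta_rot": [0,0,0],"claw": 45},{"delta_pos": [0,0,0.06],"delta_rot": [0,0,0],"claw": 45},{"delta_pos": [0,0,0.09],"delta_rot": [0,0,0],"claw": 45},{"delta_pos": [0.005,-0.02,0.11],"delta_rot": [0,0,-0.038],"claw": 45},{"delta_pos": [0.015,-0.045,0.11],"delta_rot": [0,0,-0.076],"claw": 45},{"delta_pos": [0.025,-0.07,0.11],"delta_rot": [0,0,-0.114],"claw": 45},{"delta_pos": [0.035,-0.1,0.11],"delta_rot": [0,0,-0.152],"claw": 45},{"delta_pos": [0.045,-0.13,0.11],"delta_rot": [0,0,-0.19],"claw": 45},{"delta_pos": [0.055,-0.16,0.11],"delta_rot": [0,0,-0.228],"claw": 45},{"delta_pos": [0.065,-0.19,0.11],"delta_rot": [0,0,-0.266],"claw": 45},{"delta_pos": [0.077,-0.22,0.11],"delta_rot": [0,0,-0.304],"claw": 45},{"delta_pos": [0.089,-0.25,0.11],"delta_rot": [0,0,-0.342],"claw": 45},{"delta_pos": [0.101,-0.28,0.11],"delta_rot": [0,0,-0.38],"claw": 45},{"delta_pos": [0.113,-0.31,0.11],"delta_rot": [0,0,-0.418],"claw": 45},{"delta_pos": [0.124,-0.335,0.1],"delta_rot": [0,0,-0.456],"claw": 45},{"delta_pos": [0.132,-0.3563,0.08],"delta_rot": [0,0,-0.492],"claw": 45},{"delta_pos": [0.132,-0.3563,0.06],"delta_rot": [0,0,-0.492],"claw": 45},{"delta_pos": [0.132,-0.3563,0.055],"delta_rot": [0,0,-0.492],"claw": 45},{"delta_pos": [0.132,-0.3563,0.055],"delta_rot": [0,0,-0.492],"claw": 45}])

```text
time: 21.53
eef_pos: [0.6037, -0.3038, 0.077]
tcp_rot: [-0.506, -0.496, 0.507, -0.491]
contact_force: [-0.0, 0.8, -1.7]
opening: 0.635
```

```bash
python3 - <<'E'
from h import *
st(); snap("scene",95,190,130,150,4,"s10")
f=lambda p:[round(float((a-o+.5)*4-.5)) for a,o in zip(proj("scene",p),(95,190))]
a=np.radians(-91.6);x=np.array([np.cos(a),np.sin(a)]);y=np.array([-x[1],x[0]]);c=np.array([.605,-.305])
for s,t in((1,1),(1,-1),(-1,-1),(-1,1)):print("peg",f((*(c+.065*s*x+.045*t*y),.038)),"board top at hover",f((*(c+.11*s*x+.028*t*y),.071)))
E
```

```text
t 21.53 tcp [ 0.6037 -0.3038  0.077 ] x [-0.006  0.005 -1.   ] yaw y -1.53 F [-0.   0.8 -1.7] open mm 54.2 q [-0.62  0.48  1.68  0.    1.   -0.59]
peg [125, 422] board top at hover [19, 395]
peg [87, 290] board top at hover [-3, 310]
peg [311, 214] board top at hover [388, 177]
peg [358, 338] board top at hover [420, 254]
```

View pics/s10.png

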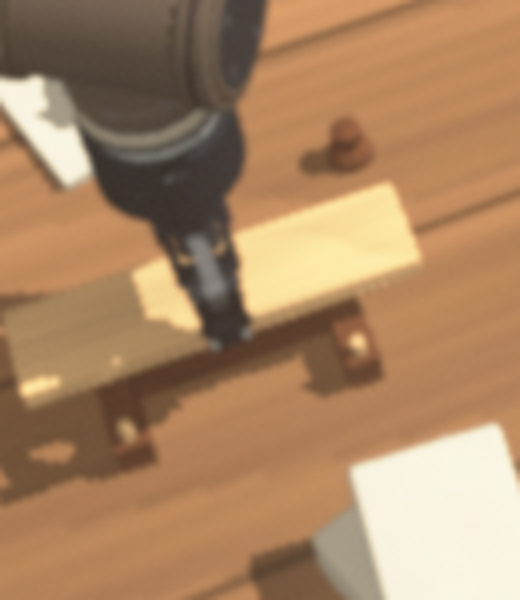

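The board is held level over the rest, corners at (392,183) and (421,262), pegs at (126,430) and (357,343). These offsets match the predictions, so it is centred within 2–3 mm. Lowering.

>>> play_rows(targets=[{"delta_pos": [0.001,-0.001,-0.012],"delta_rot": [0,0,0],"claw": 45},{"delta_pos": [0.001,-0.001,-0.019],"delta_rot": [0,0,0],"claw": 45},{"delta_pos": [0.001,-0.001,-0.023],"delta_rot": [0,0,0],"claw": 45},{"delta_pos": [0.001,-0.001,-0.025],"delta_rot": [0,0,0],"claw": 45},{"delta_pos": [0.001,-0.001,-0.0265],"delta_rot": [0,0,0],"claw": 45},{"delta_pos": [0.001,-0.001,-0.0275],"delta_rot": [0,0,0],"claw": 45},{"delta_pos": [0.001,-0.001,-0.0275],"delta_rot": [0,0,0],"claw": 45}])

```text
time: 22.17
eef_pos: [0.606, -0.3051, 0.0519]
tcp_rot: [-0.506, -0.495, 0.507, -0.492]
contact_force: [-0.2, 0.0, -0.5]
opening: 0.634
```

>>> play_rows(targets=[{"delta_pos": [0,0,-0.001],"delta_rot": [0,0,0],"claw": 45},{"delta_pos": [0,0,-0.002],"delta_rot": [0,0,0],"claw": 45},{"delta_pos": [0,0,-0.002],"delta_rot": [0,0,0],"claw": 45}])

```text
time: 22.42
eef_pos: [0.6064, -0.3053, 0.0516]
tcp_rot: [-0.506, -0.495, 0.507, -0.492]
contact_force: [-2.7, 1.5, 5.1]
opening: 0.633
```

>>> play_rows(targets=[{"delta_pos": [0,0,0],"delta_rot": [0,0,0],"claw": 53},{"delta_pos": [0,0,0],"delta_rot": [0,0,0],"claw": 56},{"delta_pos": [0,0,0],"delta_rot": [0,0,0],"claw": 59},{"delta_pos": [0,0,0],"delta_rot": [0,0,0],"claw": 64},{"delta_pos": [0,0,0.001],"delta_rot": [0,0,0],"claw": 72},{"delta_pos": [0,0,0.005],"delta_rot": [0,0,0],"claw": 76},{"delta_pos": [0,0,0.02],"delta_rot": [0,0,0],"claw": 76},{"delta_pos": [0,0,0.05],"delta_rot": [0,0,0],"claw": 76},{"delta_pos": [0,0,0.09],"delta_rot": [0,0,0],"claw": 76},{"delta_pos": [0,0,0.13],"delta_rot": [0,0,0],"claw": 76},{"delta_pos": [-0.1,0.3,0.18],"delta_rot": [0,0,0],"claw": 76},{"delta_pos": [-0.1,0.3,0.18],"delta_rot": [0,0,0],"claw": 76},{"delta_pos": [-0.1,0.3,0.18],"delta_rot": [0,0,0],"claw": 76},{"delta_pos": [-0.1,0.3,0.18],"delta_rot": [0,0,0],"claw": 76},{"delta_pos": [-0.1,0.3,0.18],"delta_rot": [0,0,0],"claw": 76},{"delta_pos": [-0.1,0.3,0.18],"delta_rot": [0,0,0],"claw": 76},{"delta_pos": [-0.1,0.3,0.18],"delta_rot": [0,0,0],"claw": 76},{"delta_pos": [-0.1,0.3,0.18],"delta_rot": [0,0,0],"claw": 76},{"delta_pos": [-0.1,0.3,0.18],"delta_rot": [0,0,0],"claw": 76}])

```text
time: 24.0
eef_pos: [0.5053, -0.0012, 0.2343]
tcp_rot: [0.506, 0.495, -0.504, 0.494]
contact_force: [0.4, -0.2, 0.8]
opening: 0.886
```

```bash
python3 - <<'E'
from h import *
import cv2
st(); b=ctrl.read_camera("top")
B=lambda x0,y0:cv2.resize(b[y0:y0+160,x0:x0+125],(375,480),interpolation=cv2.INTER_CUBIC)
cv2.imwrite("pics/s11.png",np.hstack([B(75,125),B(325,125)]))
f=lambda p:[round(float((a-o+.5)*3-.5))+k for a,o,k in zip(proj("top",p),(325,125),(375,0))]
a=np.radians(-91.6);x=np.array([np.cos(a),np.sin(a)]);y=np.array([-x[1],x[0]]);c=np.array([.605,-.305])
for s,t in((1,1),(1,-1),(-1,-1),(-1,1)):print("board top",f((*(c+.11*s*x+.028*t*y),.042)))
E
```

```text
t 24.0 tcp [ 0.5053 -0.0012  0.2343] x [ 0.001  0.003 -1.   ] yaw y -1.2 F [ 0.4 -0.2  0.8] open mm 75.7 q [-0.2  -0.07  2.01  0.    1.21 -0.19]
board top [693, 75]
board top [693, 145]
board top [414, 134]
board top [415, 64]
```

View pics/s11.png

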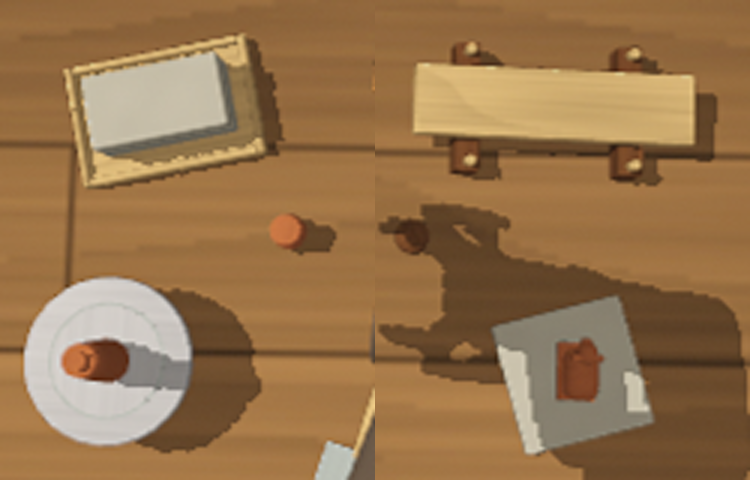

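Everything is in place: the board corners match the predicted ones to within a pixel or two, the woman and sheep are upright at their centres, and the mould lies flat in the tray. Handing in.

```bash
python3 -c "
from plant import ctrl
print(ctrl.sign_off())"
```

```text
the job is handed in; nothing more can be done
None
```

All four things were set down in the order you asked, and I handed the job in at about 24 s of the 112 s allowed. The hand-in reported no verdict, so the results below rest on my own last checks.

- **Woman:** she stands upright on the wheel, about 4 mm or less from the middle.
- **Sheep:** it stands upright on the bat, about 3 mm from the middle.
- **Mould:** it lies flat and lengthways in the tray, about 3 mm off centre.
- **Board:** I slid it along the bench until its end was about 20 mm clear of the lip by my measurements. It now lies flat across both battens between the pegs, matching its predicted corners in the last picture within 1–2 mm.

The gripper was open and well clear of everything at the end. Nothing toppled or was dropped, and the forces I read at the end of each move stayed below 15 N.

The two cameras disagreed by about 2–4 mm in y at the stack. I split the difference when placing the jaws, and they closed at the widths the task gives, except that the mould and board read 1–2 mm under. No check failed.

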